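# Post a wafer bar through the sprung slot of the snack box

## Robot

A 6-joint arm with a two-finger parallel gripper is mounted at the origin on a cart in front of the work surface, level with it; the furniture and walls round the work are solid. World frame = base frame: x ahead of the robot, y to its left, z up, the work surface at z = 0. Lengths are in mm, angles in rad, forces in N, time in s.
With the tool pointing down it reaches from about 350 to 875 mm from the base axis. Payload 4.2 kg.
Tool frame: the origin (TCP) lies between the finger pads; the fingertips stand 22 mm ahead of it and the grasp point (between the pads) lies 3 mm ahead of it; z points along the fingers, x is the direction in which the jaws open and shut, and the axes are right-handed (so a half turn about z gives the same grasp; the last joint's range is limited). The gripper opens to 85 mm and grips with 20 to 120 N. Pads are 22 mm wide; open, the fingers measure 114 mm over their backs; the gripper's body (76 mm by 85 mm) begins 54 mm behind the grasp point. The pads swing forward as they close: fully open they stand 13 mm farther back than shut.
Start: joints at [1.409, 0.385, 0.008, 0, -1.194, -0.259], TCP at [255.273, 570.469, 253.312] pointing down, gripper open.
Joint ranges: [-3.14, 3.14], [-1.21, 2.06], [-1.07, 1.41], [-3.16, 2.05], [-2.99, -0.16], [-3.1, 3.1]. Speed limits (rad/s): [2.79, 2.79, 3.14, 3.14, 3.14, 3.14].

## Interface

Orientations are given as a unit quaternion [x, y, z, w].
In Python, from bench import arm gives the robot as it stands.
- The arm moves only by the tool step_arm, never from a script. Its argument "deltas" is a list of rows, each a list of 7 numbers: the finger opening in mm, from 0 to 85.4, then the shift along the tool's x, y, z in mm, then the turn, a rotation vector about the tool's x, y, z in degrees. In form: [[jaw, dx, dy, dz, wx, wy, wz], ...]. A call has 1 to 20 rows; each row is the pose to reach, as a shift and turn from the pose commanded when the call began, along the tool's axes at that moment; what a row does not reach only later rows make up. A row lasts 1/12 s, in which the tool goes at most 41.7 mm and 7.16 degrees, less where a joint would pass 70% of its speed; a pose out of reach is approached as far as the arm can. A call with a gripper value outside its range is refused whole. The fingers move at their own pace and stop on an object; the grip force is fixed at half the most. Time passes only in rows, so rows that repeat a pose let the fingers close. It gives the time, the measured TCP pose, the force and the opening at its end, in the units of the state.
- arm.read_state(): the state, without advancing time (a new reading comes with each control period).
- arm.get_image(name): name is "scene" or "top" or "wrist"; returns (picture, depth): 400x640x3 uint8, red, green, blue; 400x640 float32, mm along the optical axis (not along the pixel's ray), 0 where there is no reading.
- arm.get_calibration(name): a dict with "fx", "fy", "cx", "cy" (pixels), "distortion" ([k1, k2, p1, p2, k3] as OpenCV has them; the pictures are not rectified), "position" and "attitude" of the camera in the world. Camera axes: x right, y up, looking along -z (the intrinsics and any distortion apply to the point x, -y, -z); pixel columns grow to the right and rows downward; lengths in mm; the calibration is good to about 2 mm. A picture is of the moment at which its call begins: read the wrist's pose just before it. get_calibration takes no time and is no camera call; for the wrist camera it gives the pose at the moment of the call.
- arm.job_done(): hands the job in, once; it reports no verdict.
The state is a dict: "clock": time; "joints": joint angles; "joint_vel": joint speeds; "joint_efforts": joint torques, N m; "position": TCP position; "ee_rot": TCP orientation; "contact_force": force on the tool from outside, world axes, zero at the start; "wrist_torque": the same for the moment, N m; "gripper_width": finger opening in mm.
Only numpy, scipy, OpenCV 4.12 (cv2) and the standard library are available. Lean on these libraries where they do the work, as an engineer would, in place of code of your own. Each camera call takes 0.05 s, during which the arm holds its last target. There are 200 camera calls.

## Task

Put the wrapped wafer bar away: lift it out of its wooden stand, feel for the narrow slot in the blue and white top of the snack box and slide the bar in on its long edge, then press it all the way through with the fingertips so that it lies inside the box. Be gentle: if it catches, ease off and find the slot instead of forcing it, and leave the mill, the shot glass and the kitchen timer where they are.

Things in the scene. Friction and masses are not known exactly. Their poses are not given: they have to be found in the camera images.
- bar_mid (a point): centre of the wafer bar: stiff teal packet with yellow ends, 11 mm thick, 196 long, 80 high as it stands on its long edge, 0.1 kg. Axes at start: x down, y along its length, z across. Faces flat but for bevels in the outer 4 mm of the long edges and tapers in the last 20 mm at the ends. Loose, lower edge 6 mm and top edge 86 mm above the table: pinch it from above across its thickness.
- stand: low wooden stand fixed to the table, foot 60 x 222 mm, origin on the table under its centre; y along its length, x across. Its pocket is 13 mm wide, between two rails whose tops are 36 mm above the table; the bar stands out 50 mm above them.
- box: snack box fixed to the table, light wood with clear front pane, 116 (x) x 228 (y) x 111 mm high, inner floor 6 mm above the table; on it a white top plate 156 x 240 x 4 mm, whose upper side (the deck) is 115 mm above the table. Origin on the table under the box's middle; x to its back (away from the robot within 0.3 rad), y along the slot. A 13 x 204 mm slot runs through the plate.
- slot (a point): point at deck height (115 mm) over the box's middle, axes as the box's. The plate sits off-centre by up to 18 mm forward or back (box x), too stiff to move, and NO measured pose shows this offset: the real slot's middle line is up to 18 mm from this point along x (exact in y and yaw). Find it by touch or sight.
- cheeks (a point): 42 mm above the deck over the box's middle. On the deck, only 45 to 110 mm either side of the slot's middle, blue cheeks border the slot: back walls 42 mm high flush with the slot's back face, front blocks 30 mm high, 22 deep, flush with its front face. A bar moved back with its lower edge 30 to 42 mm above the deck meets the back walls; its centre is then 1 mm behind the slot's middle line.
- nip (a point): 18 mm above the deck over the box's middle: height of two sprung black rollers in the front blocks. They leave 9 mm free, give way at about 2 N each and press the bar to the back walls: sliding it takes 3 to 12 N, and let go it stays put. Between the cheeks 90 mm of bare deck lets fingers come down; top edge pressed down near the deck, it drops in; if one end hangs, press nearer that end.
- mill: small glass salt mill with a grey cap, 44 mm across, 90 mm high, loose, origin at its foot; bystander
- glass: small clear shot glass, 46 mm across, 57 mm high, loose, origin at its foot; bystander
- timer: round red and white kitchen timer, 64 mm across, 39 mm high, loose, origin at its foot; bystander

How it is judged (in metres and radians):
On the way, in this order (a step that is already met when the one before it is completed fails the run):
1. the bar is lifted clear of the stand (z of bar_mid in the frame of stand above 0.095 m), for 0.2 s.
2. the bar, on its long edge, is in the slot with its lower edge at least 10 mm below the deck (z of bar_mid in the frame of box between 0.085 and 0.145 m and x of bar_mid in the frame of box between -0.025 and 0.025 m and y of bar_mid in the frame of box between -0.012 and 0.012 m and angle between the y axis of bar_mid and the y axis of box, either way round below 0.12 rad), for 0.2 s.
At the end, for the whole second after the job is handed in: The wafer bar lies at rest inside the snack box, wholly below its top: its centre less than 60 mm above the table and within the box's walls (54 mm in x and 30 mm in y of the box's middle), with nobody touching it (z of bar_mid in the frame of box below 0.06 m and x of bar_mid in the frame of box between -0.054 and 0.054 m and y of bar_mid in the frame of box between -0.03 and 0.03 m and linear speed of bar below 0.03 m/s).
It fails at once if the bar is pressed against the snack box or its top with more than 30 N (contact force between bar and box above 30 N).
It fails at once if the robot presses on the snack box itself with more than 30 N (contact force between any of the fingers, the arm and box above 30 N).
It fails at once if the mill, the shot glass or the kitchen timer is moved more than 30 mm or tipped over (distance of any of mill, glass, timer from where it was at the start of the episode above 0.03 m or angle between any of mill, glass, timer's own z axis and vertical above 0.6 rad).
It also fails if it takes over 56 s, if anything falls off the work surface, if the arm or the gripper's body presses on something with over 40 N, if the wrist force passes 120 N, or if a joint passes its speed limit or range.

## Working session

There is one attempt and no reset: what is moved stays moved. The work goes in short steps, Python scripts to look and compute and a tool call to move; the robot and the scene stay as the last step left them, time stands still between calls to the robot, and variables do not carry over. Pictures are saved under pics/ and viewed, on a budget of 10 in all, crops included, one or two more only if the job needs it, and the job is handed in when it is done.

Besides the shell and the picture viewer there is one more tool, called after "Request:" as name([rows], argument=value, ...), one row to a line, values as JSON. step_arm: Moves the arm, as the interface text tells. Its arguments: {"type":"object","properties":{"deltas":{"type":"array"}},"required":["deltas"]}

```bash
mkdir -p pics; ls
python3 - <<'E'
from bench import arm
import cv2,numpy as np
print(arm.read_state())
for n in("scene","top","wrist"):
    c=arm.get_calibration(n);print(n,c)
    p,d=arm.get_image(n);cv2.imwrite(f"pics/{n}0.png",p[:,:,::-1]);np.savez(f"{n}0.npz",p=p,d=d)
a=cv2.imread("pics/scene0.png");b=cv2.imread("pics/top0.png")
E
```

```text
pics
{'clock': 0.0, 'joints': array([ 1.40859171e+00,  3.85556217e-01,  6.63144957e-03, -5.20826279e-04,
       -1.19396857e+00, -2.58619108e-01]), 'joint_vel': array([ 0.00187334, -0.00013543, -0.00119204,  0.00026653,  0.00182027,
       -0.00149776]), 'joint_efforts': array([ 3.25741064e-05, -3.92293489e+01,  1.88397717e+01,  4.18617547e+00,
       -4.61652220e-03,  1.19161555e-06]), 'position': array([255.06703373, 570.00456547, 252.22068096]), 'ee_rot': array([-5.43742349e-01,  8.39251512e-01, -6.13569019e-04, -8.84014539e-04]), 'contact_force': array([-0.47207785,  1.24609066, -0.05200187]), 'wrist_torque': array([-0.01603025, -0.02476193,  0.01890946]), 'gripper_width': 85.42355654253093}
scene {'fx': 465.7878469695936, 'fy': 465.7878469695936, 'cx': 321.5630756431188, 'cy': 197.02759978628126, 'distortion': array([-0.05924909,  0.        ,  0.        ,  0.        ,  0.        ]), 'position': array([ -38.34124017, -476.27367553,  959.96279853]), 'attitude': array([ 0.34050382, -0.16854499, -0.41325365,  0.82756943])}
top {'fx': 413.6312011276455, 'fy': 413.6312011276455, 'cx': 319.6682996442693, 'cy': 196.0316966005434, 'distortion': array([0.0367882, 0.       , 0.       , 0.       , 0.       ]), 'position': array([ 471.07593076,  -11.21324041, 1000.10865176]), 'attitude': array([-0.05533949,  0.058929  ,  0.70521386, -0.70437087])}
wrist {'fx': 298.22728613674167, 'fy': 298.22728613674167, 'cx': 315.5546048545788, 'cy': 202.11574269155585, 'distortion': array([-0.0215412,  0.       ,  0.       ,  0.       ,  0.       ]), 'position': array([322.6273216 , 540.24044574, 372.82241974]), 'attitude': array([ 0.08152496, -0.12368795,  0.83022875, -0.53737808])}
```

View pics/top0.png

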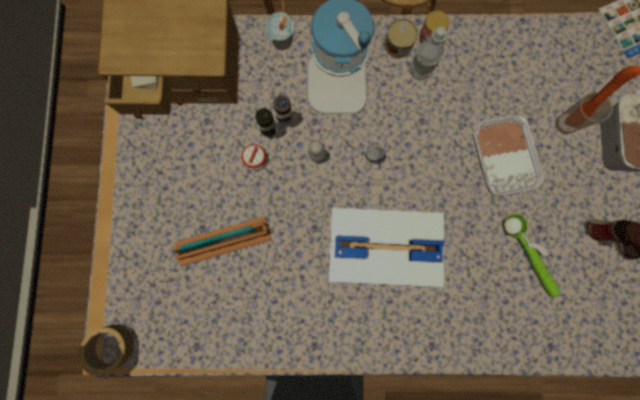

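View pics/scene0.png

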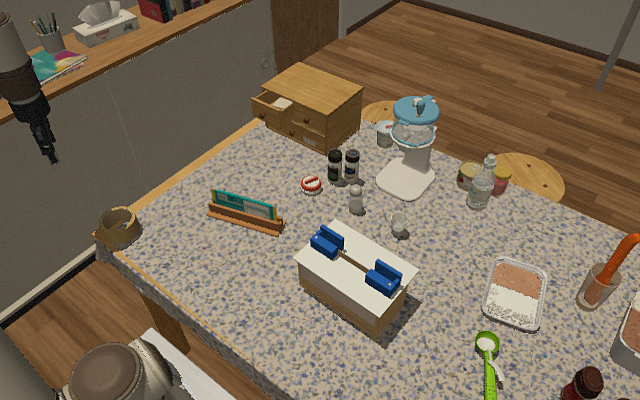

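```bash
cat > h.py <<'E'
import numpy as np,cv2
from scipy.spatial.transform import Rotation as R
from bench import arm
def rays(c,uv):
    K=np.array([[c['fx'],0,c['cx']],[0,c['fy'],c['cy']],[0,0,1]])
    n=cv2.undistortPoints(np.array(uv,float).reshape(-1,1,2),K,np.array(c['distortion']))[:,0]
    return np.c_[n[:,0],-n[:,1],-np.ones(len(n))]@R.from_quat(c['attitude']).as_matrix().T
def plane(c,uv,z):
    r=rays(c,uv);o=c['position'];return o+r*((z-o[2])/r[:,2])[:,None]
def cloud(c,d):
    v,u=np.mgrid[:400,:640];return (c['position']+rays(c,np.c_[u.ravel(),v.ravel()])*d.reshape(-1,1)).reshape(400,640,3)
def fit(P):
    (m,s,a)=cv2.minAreaRect(P[:,:2].astype(np.float32));return np.round(m,1),np.round(s,1),a
def mask(p,lo,hi): return cv2.inRange(cv2.cvtColor(p,cv2.COLOR_RGB2HSV),lo,hi)>0
E
python3 - <<'E'
from h import *
for n in("top","scene"):
    f=np.load(n+"0.npz");p,d=f['p'],f['d'];c=arm.get_calibration(n);C=cloud(c,d)
    H=cv2.cvtColor(p,cv2.COLOR_RGB2HSV)
    teal=mask(p,(80,100,40),(98,255,255));blue=mask(p,(104,140,50),(125,255,255))
    reg=(C[...,0]>250)&(C[...,0]<700)&(abs(C[...,1])<470)
    for nm,m in(("teal",teal),("blue",blue)):
        m=m&reg;q=C[m];print(n,nm,m.sum(),np.percentile(q,[2,50,98],axis=0).round(0).tolist())
    m=reg&(C[...,1]>200)&(C[...,2]>70)&(C[...,2]<100)&(C[...,0]<560)
    q=C[m]
    if len(q)>5: print("bar top",len(q),fit(q),q.mean(0))
    w=mask(p,(0,0,140),(180,60,255))&reg&(C[...,2]>105)&(C[...,2]<125)
    w=cv2.morphologyEx(w.astype(np.uint8),cv2.MORPH_OPEN,np.ones((3,3)))>0
    print("plate",w.sum(),fit(C[w]),C[w].mean(0))
    v,u=np.nonzero(w);print(" plane115",fit(plane(c,np.c_[u,v],115)))
    m=reg&(C[...,2]>15)&(C[...,0]>520)&(C[...,1]<300)&(C[...,1]>-120)
    k,l,s,ce=cv2.connectedComponentsWithStats(m.astype(np.uint8))
    for i in range(1,k):
        if s[i,4]>15:print(" blob",s[i],C[l==i].mean(0).round(0),C[l==i][:,2].max())
f=np.load("top0.npz")['p']
a=cv2.resize(f[200:290,165:285],None,fx=6.6,fy=6.6,interpolation=2)[:,:,::-1]
E
```

```text
top teal 325 [[502.0, 137.0, 67.0], [523.0, 221.0, 83.0], [549.0, 287.0, 87.0]]
top blue 745 [[478.0, -261.0, 140.0], [496.0, -205.0, 146.0], [524.0, -51.0, 160.0]]
bar top 240 (array([515.7, 254.8]), array([ 10.3, 112.1]), 15.712044715881348) [516.29129783 249.74417514  81.62580158]
plate 6469 (array([ 506.8, -157.4]), array([240.7, 155.4]), 87.2091064453125) [ 506.45892308 -156.13430746  115.57354841]
 plane115 (array([ 506.7, -157.2]), array([240.3, 155.3]), 87.28346252441406)
 blob [ 330  208   39   33 1170] [554. -79. 120.] 160.44771584248667
 blob [196 222  72  21 676] [537. 167.  55.] 87.52981587107763
scene teal 387 [[499.0, 130.0, 35.0], [516.0, 234.0, 71.0], [548.0, 292.0, 84.0]]
scene blue 1475 [[473.0, -266.0, 119.0], [494.0, -210.0, 143.0], [522.0, -52.0, 158.0]]
bar top 193 (array([512.8, 254.8]), array([ 12.9, 115.6]), 16.24688720703125) [512.53433888 252.04840648  78.17578131]
plate 4223 (array([ 507. , -156.8]), array([242.3, 159.5]), 87.50698852539062) [ 497.94589701 -162.97793215  115.16558527]
 plane115 (array([ 506.1, -157.4]), array([241.4, 157.7]), 87.17277526855469)
 blob [233 194  50  36 766] [536. 161.  51.] 85.14911446748636
 blob [321 219  40  33 479] [560. -86. 119.] 158.4510578992847
 blob [337 250  15  14  72] [554. -97.  42.] 52.59046549844061
```

Run:
```python
from h import *
f=np.load("top0.npz");p,d=f['p'],f['d'];c=arm.get_calibration("top");C=cloud(c,d)
print("glass,mill,timer",plane(c,[[375,152],[317,150],[254,156]],30).round(0).tolist())
reg=(C[...,0]>440)&(C[...,0]<600)&(C[...,1]<400)&(C[...,1]>90)
for lo,hi in((80,92),(28,42)):
    m=reg&(C[...,2]>lo)&(C[...,2]<hi);q=C[m];print(lo,len(q),fit(q),np.median(q,0),q.mean(0))
m=reg&(C[...,2]>79)&(C[...,2]<92);v,u=np.nonzero(m)
P=plane(c,np.c_[u,v],86);print(fit(P));vx=cv2.fitLine(P[:,:2].astype(np.float32),2,0,.01,.01).ravel();print(vx,np.degrees(np.arctan2(vx[1],vx[0])))
# blue cheeks at the top of back walls (157) and front blocks (145)
b=mask(p,(104,140,50),(125,255,255))&(C[...,1]<0)
ang=np.radians(-2.8);ex=np.array([np.cos(ang),np.sin(ang)]);ey=np.array([-ex[1],ex[0]])
for lo,hi in((140,150),(152,163)):
    q=C[b&(C[...,2]>lo)&(C[...,2]<hi)][:,:2]-[506.6,-157.3]
    print(lo,len(q),np.percentile(q@ex,[1,5,50,95,99]).round(1),np.percentile(q@ey,[1,50,99]).round(1))
# slot see-through (not white) between the cheeks
g=C[...,:2]-[506.6,-157.3];gx,gy=g@ex,g@ey
m=(abs(gy)<42)&(abs(gx)<30)&(C[...,2]<112)
print("slot",m.sum());v,u=np.nonzero(m);P=plane(c,np.c_[u,v],115)[:,:2]-[506.6,-157.3];print(np.percentile(P@ex,[0,5,50,95,100]).round(1))
a=cv2.resize(p[195:300,165:460],None,fx=2.7,fy=2.7,interpolation=2)[:,:,::-1];cv2.imwrite("pics/c1.png",a)
```

```text
glass,mill,timer [[737.0, -150.0, 30.0], [742.0, -10.0, 30.0], [727.0, 142.0, 30.0]]
80 310 (array([526.8, 216.5]), array([ 10. , 191.8]), 16.102527618408203) [527.37248798 216.05567861  83.3386311 ] [527.31823528 215.07185036  83.43474482]
28 575 (array([524.5, 215.2]), array([ 30. , 216.4]), 15.659689903259277) [518.60243995 209.32167592  36.37001293] [520.2639883  210.55561301  36.05311961]
(array([526.3, 216. ]), array([ 10. , 192.3]), 16.0059871673584)
[ 2.7843603e-01 -9.6045476e-01  5.2703809e+02  2.1384727e+02] -73.833115
140 510 [-24.6 -23.8 -15.1  -3.    5.3] [-105.1  -47.5  106. ]
152 215 [ 6.6  7.4 10.6 13.8 14.3] [-104.6  -46.8  107.1]
slot 213
[-16.8  -5.9   0.3   6.1  24.9]
```

View pics/c1.png

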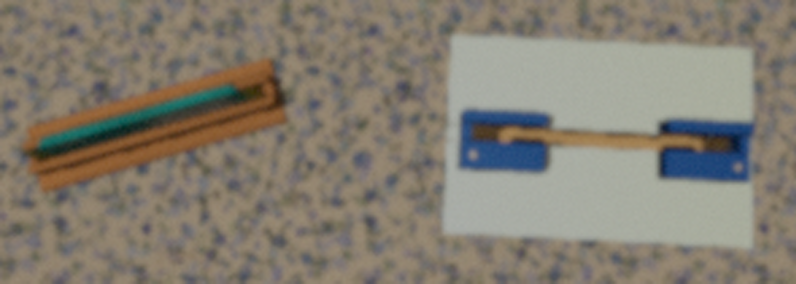

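```bash
cat >> h.py <<'E'
def go(pos,head,st=None):
    "shift (mm) and turn (deg) in tool axes to reach pos with tool x at heading head deg, tool down"
    st=st or arm.read_state();T=R.from_quat(st['ee_rot'])
    h=np.radians(head);X=np.array([np.cos(h),np.sin(h),0]);Z=np.array([0,0,-1.])
    G=R.from_matrix(np.c_[X,np.cross(Z,X),Z])
    print("shift",T.inv().apply(np.array(pos)-st['position']).round(1),"turn",np.degrees((T.inv()*G).as_rotvec()).round(2))
E
python3 - <<'E'
from h import *
go([526.5,216,165],-164)
E
```

```text
shift [ 212.2 -392.4   87.9] turn [-0.05 -0.09 49.88]
```

Request:
step_arm([
  [50, 212, -392, 88, 0, 0, 50],
  [50, 212, -392, 88, 0, 0, 50],
  [50, 212, -392, 88, 0, 0, 50],
  [50, 212, -392, 88, 0, 0, 50],
  [50, 212, -392, 88, 0, 0, 50],
  [50, 212, -392, 88, 0, 0, 50],
  [50, 212, -392, 88, 0, 0, 50],
  [50, 212, -392, 88, 0, 0, 50],
  [50, 212, -392, 88, 0, 0, 50],
  [50, 212, -392, 88, 0, 0, 50],
  [50, 212, -392, 88, 0, 0, 50],
  [50, 212, -392, 88, 0, 0, 50],
  [50, 212, -392, 88, 0, 0, 50],
  [50, 212, -392, 88, 0, 0, 50],
])

```text
clock: 1.32
position: [526.5, 216.7, 165.1]
ee_rot: [-0.138, 0.99, -0.0, -0.0]
contact_force: [-0.3, -0.0, 1.0]
gripper_width: 50.0
```

Run:
```python
from h import *
s=arm.read_state();print(s['clock'],s['position'],s['contact_force'],s['gripper_width'])
c=arm.get_calibration("wrist");p,d=arm.get_image("wrist");cv2.imwrite("pics/w1.png",p[:,:,::-1]);np.savez("w1.npz",p=p,d=d)
C=cloud(c,d);print(c['position'])
reg=(C[...,0]>440)&(C[...,0]<600)&(C[...,1]<340)&(C[...,1]>90)
m=reg&(C[...,2]>80)&(C[...,2]<92);print(m.sum(),fit(C[m]),C[m].mean(0))
v,u=np.nonzero(m);print(fit(plane(c,np.c_[u,v],86)))
m=reg&(C[...,2]>30)&(C[...,2]<41);print(m.sum(),fit(C[m]))
go([526.5,216,75],-164)
```

```text
1.3167 [526.46334873 216.67753479 165.09335088] [-0.31443558 -0.03290169  1.00056555] 50.00564903990056
[546.20890146 145.36262479 285.59367687]
2692 (array([527.2, 214. ]), array([  9.3, 195.9]), 16.12506103515625) [529.54883758 204.90005449  82.37195111]
(array([527.3, 213.6]), array([  9., 195.]), 16.123991012573242)
3975 (array([523.9, 214.1]), array([ 29.1, 214.8]), 16.061166763305664)
shift [ 0.1 -1.4 90.4] turn [ 0.01  0.01 -0.07]
```

View pics/w1.png

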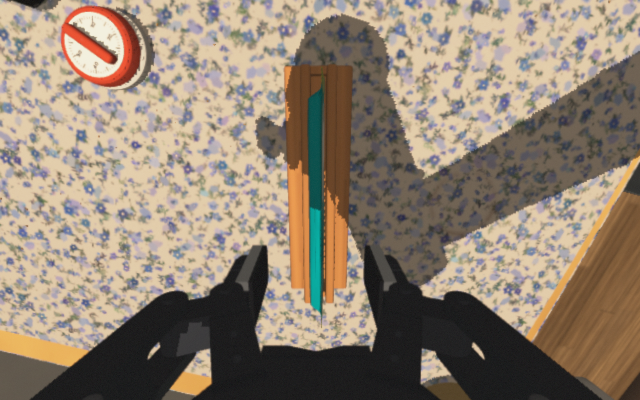

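Request:
step_arm([
  [50, 0.3, -2.1, 40, 0, 0, 0],
  [50, 0.3, -2.1, 70, 0, 0, 0],
  [50, 0.3, -2.1, 92, 0, 0, 0],
  [50, 0.3, -2.1, 92, 0, 0, 0],
  [30, 0.3, -2.1, 92, 0, 0, 0],
  [0, 0.3, -2.1, 92, 0, 0, 0],
  [0, 0.3, -2.1, 92, 0, 0, 0],
  [0, 0.3, -2.1, 92, 0, 0, 0],
  [0, 0.3, -2.1, 92, 0, 0, 0],
  [0, 0.3, -2.1, 92, 0, 0, 0],
])

```text
clock: 2.2
position: [526.2, 215.3, 75.8]
ee_rot: [-0.139, 0.99, 0.0, 0.0]
contact_force: [-5.1, 2.0, 6.7]
gripper_width: 10.1
```

Request:
step_arm([
  [0, 0, 0, -5, 0, 0, 0],
  [0, 0, 0, -15, 0, 0, 0],
  [0, 0, 0, -30, 0, 0, 0],
  [0, 0, 0, -50, 0, 0, 0],
  [0, 0, 0, -75, 0, 0, 0],
  [0, 0, 0, -100, 0, 0, 0],
  [0, 0, 0, -125, 0, 0, 0],
  [0, 0, 0, -150, 0, 0, 0],
  [0, 0, 0, -170, 0, 0, 0],
  [0, 0, 0, -175, 0, 0, 0],
  [0, 0, 0, -175, 0, 0, 0],
  [0, 0, 0, -175, 0, 0, 0],
])

```text
clock: 3.2
position: [526.3, 214.5, 247.9]
ee_rot: [-0.138, 0.99, 0.0, -0.0]
contact_force: [0.1, 0.3, -2.0]
gripper_width: 10.2
```

Run:
```python
from h import *
s=arm.read_state();print(s['clock'],s['position'],s['contact_force'],s['gripper_width'])
T=R.from_quat(s['ee_rot'])
for n in("top","wrist"):
    c=arm.get_calibration(n);p,d=arm.get_image(n)
    C=T.inv().apply((cloud(c,d)-s['position']).reshape(-1,3)).reshape(400,640,3)
    cv2.imwrite(f"pics/{n}2.png",p[:,:,::-1])
    m=mask(p,(78,90,25),(100,255,255))&(abs(C[...,0])<20)&(abs(C[...,1])<120)&(d>0)
    m2=(abs(C[...,0])<14)&(abs(C[...,1])<120)&(C[...,2]<75)&(C[...,2]>-30)&(d>0)
    for k in(m,m2):
        q=C[k];print(n,len(q),np.percentile(q,[1,50,99],axis=0).round(1).tolist() if len(q) else 0)
go([500,-157.3,251],177.2)
go([500,-157.3,251],-182.8)
```

```text
3.2 [526.28256512 214.49705111 247.91542315] [ 0.09833998  0.34529172 -2.02617505] 10.173738792248141
top 182 [[-5.9, -83.6, -111.8], [0.6, -43.7, -7.9], [13.8, -7.7, 11.8]]
top 545 [[-8.8, -98.7, -13.7], [4.4, -47.2, -0.8], [11.2, -7.0, 60.1]]
wrist 5949 [[-3.6, -84.7, -7.7], [1.1, -37.0, -5.9], [5.5, 31.7, -1.6]]
wrist 9422 [[-13.2, -92.1, -28.7], [1.1, -12.7, -6.1], [13.1, 31.2, 16.0]]
shift [ 126.6 -350.3   -3.7] turn [-0.07 -0.17 18.67]
shift [ 126.6 -350.3   -3.7] turn [-0.07 -0.17 18.67]
```

View pics/wrist2.png

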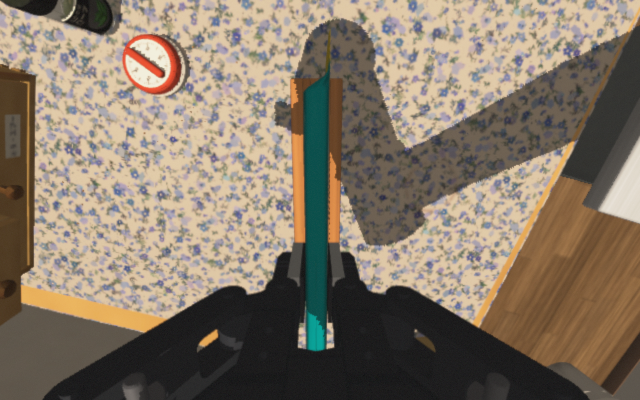

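Request:
step_arm([
  [0, 6, -15, -3, 0, 0, 1],
  [0, 17, -42, -3, 0, 0, 2.5],
  [0, 30, -76, -3, 0, 0, 4.5],
  [0, 45, -112, -3, 0, 0, 6.5],
  [0, 60, -150, -3, 0, 0, 8.5],
  [0, 75, -187, -3, 0, 0, 10.5],
  [0, 90, -224, -3, 0, 0, 12.5],
  [0, 104, -260, -3, 0, 0, 14.5],
  [0, 117, -292, -3, 0, 0, 16.2],
  [0, 128, -319, -3, 0, 0, 17.7],
  [0, 135, -336, -3, 0, 0, 18.4],
  [0, 139, -346, -3, 0, 0, 18.7],
  [0, 139, -346, -3, 0, 0, 18.7],
  [0, 139, -346, -3, 0, 0, 18.7],
  [0, 139, -346, -3, 0, 0, 18.7],
])

```text
clock: 4.55
position: [487.7, -155.6, 250.9]
ee_rot: [0.024, 1.0, 0.0, -0.0]
contact_force: [-0.4, 0.0, -0.4]
gripper_width: 10.0
```

Run:
```python
from h import *
s=arm.read_state();print(s['clock'],s['position'],s['contact_force'],s['gripper_width'])
T=R.from_quat(s['ee_rot']);c=arm.get_calibration("wrist");p,d=arm.get_image("wrist");W=cloud(c,d)
cv2.imwrite("pics/wrist3.png",p[:,:,::-1]);np.savez("w3.npz",p=p,d=d)
C=T.inv().apply((W-s['position']).reshape(-1,3)).reshape(400,640,3)
m=mask(p,(78,90,25),(100,255,255))&(abs(C[...,0])<14)&(abs(C[...,1])<90)&(d>0)&(C[...,2]<0)&(C[...,2]>-14)
q=C[m];ys=np.arange(-80,30,10);x=[np.ptp(q[abs(q[:,1]-y)<5][:,0]).round(1) for y in ys];mid=[q[abs(q[:,1]-y)<5][:,0] for y in ys]
mm=[(a.min()+a.max())/2 if len(a) else 0 for a in mid];print(x,np.round(mm,1),"bar yaw in tool deg",np.degrees(-np.polyfit(ys,mm,1)[0]), q[:,2].mean())
b=mask(p,(104,140,40),(125,255,255))&(d>0)
for lo,hi in((140,150),(152,163)):
    k=b&(W[...,2]>lo)&(W[...,2]<hi)
    if k.sum():print(lo,k.sum(),fit(W[k]))
w=mask(p,(0,0,120),(180,70,255))&(abs(W[...,2]-115)<6)
print("plate",w.sum(),fit(W[w]))
```

```text
4.55 [ 487.71205517 -155.55420023  250.94500538] [-0.40064146  0.02620234 -0.43243614] 10.019082570268798
[np.float64(9.0), np.float64(9.3), np.float64(9.5), np.float64(8.8), np.float64(9.0), np.float64(8.7), np.float64(9.6), np.float64(9.7), np.float64(9.5), np.float64(9.3), np.float64(9.3)] [0.9 0.5 0.5 1.  0.9 0.8 0.9 0.8 0.7 0.9 0.9] bar yaw in tool deg -0.0891018628723653 -6.607753805028952
140 1173 (array([ 498.8, -189.2]), array([156.6,  32.2]), 84.15343475341797)
152 1300 (array([ 515.3, -188.3]), array([158.3,   9.2]), 87.22760772705078)
plate 28257 (array([ 505.4, -167.5]), array([221. , 156.6]), 87.19986724853516)
```

View pics/wrist3.png

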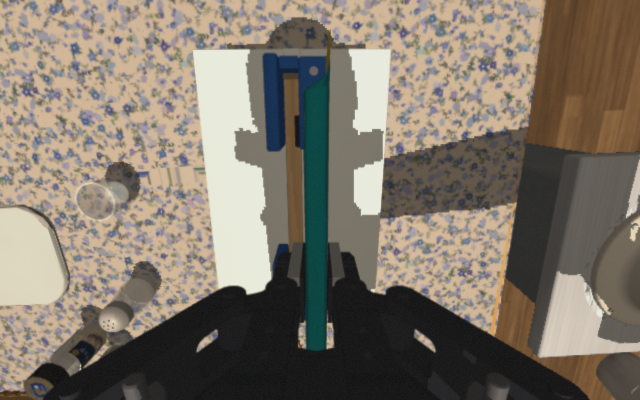

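Request:
step_arm([
  [0, -2, -1.2, 10, 0, 0, 0],
  [0, -5, -1.2, 20, 0, 0, 0],
  [0, -8, -1.2, 27, 0, 0, 0],
  [0, -11, -1.2, 29, 0, 0, 0],
  [0, -13, -1.2, 29, 0, 0, 0],
  [0, -14, -1.2, 29, 0, 0, 0],
  [0, -14, -1.2, 29, 0, 0, 0],
  [0, -14, -1.2, 29, 0, 0, 0],
  [0, -14, -1.2, 29, 0, 0, 0],
])

```text
clock: 5.35
position: [501.8, -158.0, 222.7]
ee_rot: [0.025, 1.0, 0.0, 0.0]
contact_force: [-0.7, -0.3, -0.6]
gripper_width: 10.0
```

Request:
step_arm([
  [0, -0.5, 0, 0, 0, 0, 0],
  [0, -1, 0, 0, 0, 0, 0],
  [0, -1.5, 0, 0, 0, 0, 0],
  [0, -2, 0, 0, 0, 0, 0],
  [0, -2, 0, 0, 0, 0, 0],
])

```text
clock: 5.77
position: [503.8, -158.1, 222.4]
ee_rot: [0.025, 1.0, -0.0, 0.0]
contact_force: [-0.4, -0.2, -1.3]
gripper_width: 9.9
```

Request:
step_arm([
  [0, -0.5, 0, 0, 0, 0, 0],
  [0, -1, 0, 0, 0, 0, 0],
  [0, -1, 0, 0, 0, 0, 0],
  [0, -1, 0, 0, 0, 0, 0],
])

```text
clock: 6.1
position: [504.7, -158.1, 222.3]
ee_rot: [0.025, 1.0, -0.0, -0.0]
contact_force: [-0.5, 0.0, -1.1]
gripper_width: 10.2
```

Request:
step_arm([
  [0, -0.5, 0.8, 0, 0, 0, 0],
  [0, -1, 0.8, 0, 0, 0, 0],
  [0, -1, 0.8, 0, 0, 0, 0],
  [0, -1, 0.8, 0, 0, 0, 0],
])

```text
clock: 6.43
position: [505.8, -157.4, 222.3]
ee_rot: [0.025, 1.0, -0.0, 0.0]
contact_force: [-0.3, 0.1, -0.4]
gripper_width: 9.7
```

Request:
step_arm([
  [0, -0.5, 0, 0, 0, 0, 0],
  [0, -1, 0, 0, 0, 0, 0],
  [0, -1, 0, 0, 0, 0, 0],
  [0, -1, 0, 0, 0, 0, 0],
])

```text
clock: 6.77
position: [506.8, -157.4, 222.3]
ee_rot: [0.025, 1.0, 0.0, -0.0]
contact_force: [0.5, -0.6, -0.6]
gripper_width: 10.3
```

Request:
step_arm([
  [0, -0.5, 0, 0, 0, 0, 0],
  [0, -1, 0, 0, 0, 0, 0],
  [0, -1, 0, 0, 0, 0, 0],
  [0, -1, 0, 0, 0, 0, 0],
])

```text
clock: 7.1
position: [507.8, -157.5, 222.3]
ee_rot: [0.025, 1.0, -0.0, -0.0]
contact_force: [-0.7, -0.8, -0.8]
gripper_width: 10.1
```

Request:
step_arm([
  [0, -0.5, 0, 0, 0, 0, 0],
  [0, -1, 0, 0, 0, 0, 0],
  [0, -1, 0, 0, 0, 0, 0],
  [0, -1, 0, 0, 0, 0, 0],
])

```text
clock: 7.43
position: [508.7, -157.5, 222.3]
ee_rot: [0.025, 1.0, -0.0, -0.0]
contact_force: [0.5, 0.3, -2.6]
gripper_width: 10.2
```

Request:
step_arm([
  [0, -0.5, 0, 0, 0, 0, 0],
  [0, -1, 0, 0, 0, 0, 0],
  [0, -1, 0, 0, 0, 0, 0],
  [0, -1, 0, 0, 0, 0, 0],
])

```text
clock: 7.77
position: [509.0, -157.6, 222.2]
ee_rot: [0.025, 1.0, 0.0, -0.001]
contact_force: [-3.2, 0.7, 0.4]
gripper_width: 10.0
```

Request:
step_arm([
  [0, 1, 0, 0, 0, 0, 0],
  [0, 1.5, 0, 0, 0, 0, 0],
  [0, 1.5, 0, 3, 0, 0, 0],
  [0, 1.5, 0, 6, 0, 0, 0],
  [0, 1.5, 0, 9, 0, 0, 0],
  [0, 1.5, 0, 9, 0, 0, 0],
])

```text
clock: 8.27
position: [508.4, -157.4, 212.5]
ee_rot: [0.025, 1.0, 0.0, -0.0]
contact_force: [-0.0, -0.0, -1.8]
gripper_width: 9.9
```

Request:
step_arm([
  [0, 0, 0, 1.5, 0, 0, 0],
  [0, 0, 0, 3, 0, 0, 0],
  [0, 0, 0, 4.5, 0, 0, 0],
  [0, 0, 0, 4.5, 0, 0, 0],
])

```text
clock: 8.6
position: [508.5, -157.5, 208.8]
ee_rot: [0.024, 1.0, -0.0, 0.0]
contact_force: [0.3, -0.1, -1.2]
gripper_width: 10.2
```

Request:
step_arm([
  [0, 0, 0, 1.5, 0, 0, 0],
  [0, 0, 0, 3, 0, 0, 0],
  [0, 0, 0, 3, 0, 0, 0],
])

```text
clock: 8.85
position: [508.5, -157.7, 207.1]
ee_rot: [0.024, 1.0, -0.0, 0.001]
contact_force: [-2.7, 0.6, 4.4]
gripper_width: 10.0
```

Request:
step_arm([
  [0, 0.5, 0, 1, 0, 0, 0],
  [0, 0.5, 0, 2, 0, 0, 0],
  [0, 0.5, 0, 2, 0, 0, 0],
])

```text
clock: 9.1
position: [508.3, -157.8, 205.3]
ee_rot: [0.024, 1.0, -0.001, 0.001]
contact_force: [-1.9, -0.2, 5.4]
gripper_width: 9.7
```

Request:
step_arm([
  [0, 0, 0, 1, 0, 0, 0],
  [0, 0, 0, 2, 0, 0, 0],
  [0, 0, 0, 2, 0, 0, 0],
])

```text
clock: 9.35
position: [508.3, -157.8, 203.1]
ee_rot: [0.024, 1.0, -0.001, 0.001]
contact_force: [-2.5, -0.0, 5.7]
gripper_width: 10.1
```

Request:
step_arm([
  [0, 0.3, 0, 2, 0, 0, 0],
  [0, 0.3, 0, 4, 0, 0, 0],
  [0, 0.3, 0, 6, 0, 0, 0],
  [0, 0.3, 0, 8, 0, 0, 0],
  [0, 0.3, 0, 10, 0, 0, 0],
  [0, 0.3, 0, 10, 0, 0, 0],
])

```text
clock: 9.85
position: [508.1, -157.4, 191.4]
ee_rot: [0.024, 1.0, 0.0, 0.001]
contact_force: [0.8, -1.1, 0.6]
gripper_width: 9.9
```

Request:
step_arm([
  [0, 0, 0, 1, 0, 0, 0],
  [0, 0, 0, 2, 0, 0, 0],
  [0, 0, 0, 2, 0, 0, 0],
])

```text
clock: 10.1
position: [508.1, -157.4, 189.7]
ee_rot: [0.024, 1.0, 0.0, 0.001]
contact_force: [1.9, -0.8, 0.6]
gripper_width: 9.7
```

Request:
step_arm([
  [0, 0, 0, 1, 0, 0, 0],
  [0, 0, 0, 2, 0, 0, 0],
  [0, 0, 0, 2, 0, 0, 0],
])

```text
clock: 10.35
position: [508.0, -157.4, 187.7]
ee_rot: [0.024, 1.0, 0.0, 0.001]
contact_force: [3.3, -0.0, -0.0]
gripper_width: 9.7
```

Request:
step_arm([
  [0, 0, 0, 1, 0, 0, 0],
  [0, 0, 0, 2, 0, 0, 0],
  [0, 0, 0, 2, 0, 0, 0],
])

```text
clock: 10.6
position: [507.9, -157.4, 185.7]
ee_rot: [0.025, 1.0, 0.0, 0.0]
contact_force: [4.3, -0.4, 1.0]
gripper_width: 10.2
```

Request:
step_arm([
  [0, 0, 0, 1, 0, 0, 0],
  [0, 0, 0, 2, 0, 0, 0],
  [0, 0, 0, 2, 0, 0, 0],
])

```text
clock: 10.85
position: [507.6, -157.5, 183.6]
ee_rot: [0.025, 1.0, 0.0, 0.0]
contact_force: [4.0, -0.7, -0.0]
gripper_width: 10.3
```

Request:
step_arm([
  [0, 0, 0, 1, 0, 0, 0],
  [0, 0, 0, 2, 0, 0, 0],
  [0, 0, 0, 2, 0, 0, 0],
])

```text
clock: 11.1
position: [507.5, -157.5, 181.6]
ee_rot: [0.025, 1.0, 0.0, -0.0]
contact_force: [4.6, 0.9, 0.6]
gripper_width: 10.0
```

Request:
step_arm([
  [0, 0, 0, 1, 0, 0, 0],
  [0, 0, 0, 2, 0, 0, 0],
  [0, 0, 0, 2, 0, 0, 0],
])

```text
clock: 11.35
position: [507.4, -157.5, 179.6]
ee_rot: [0.025, 1.0, 0.0, -0.0]
contact_force: [3.6, -0.5, 0.1]
gripper_width: 10.0
```

Request:
step_arm([
  [0, -0.3, 0, 2, 0, 0, 0],
  [0, -0.3, 0, 4, 0, 0, 0],
  [0, -0.3, 0, 6, 0, 0, 0],
  [0, -0.3, 0, 8, 0, 0, 0],
  [0, -0.3, 0, 8, 0, 0, 0],
])

```text
clock: 11.77
position: [507.4, -157.5, 171.1]
ee_rot: [0.025, 1.0, 0.0, -0.001]
contact_force: [4.4, -0.9, -0.2]
gripper_width: 10.0
```

Request:
step_arm([
  [0, -0.2, 0, 2, 0, 0, 0],
  [0, -0.2, 0, 4, 0, 0, 0],
  [0, -0.2, 0, 6, 0, 0, 0],
  [0, -0.2, 0, 8, 0, 0, 0],
  [0, -0.2, 0, 8, 0, 0, 0],
])

```text
clock: 12.18
position: [507.7, -157.5, 163.2]
ee_rot: [0.025, 1.0, 0.0, -0.0]
contact_force: [5.1, -0.9, -1.2]
gripper_width: 10.2
```

Request:
step_arm([
  [0, -0.2, 0, 2, 0, 0, 0],
  [0, -0.2, 0, 4, 0, 0, 0],
  [0, -0.2, 0, 6, 0, 0, 0],
  [0, -0.2, 0, 8, 0, 0, 0],
  [0, -0.2, 0, 8, 0, 0, 0],
])

```text
clock: 12.6
position: [507.6, -157.5, 155.2]
ee_rot: [0.025, 1.0, 0.0, -0.001]
contact_force: [2.7, -0.7, -0.8]
gripper_width: 10.1
```

Request:
step_arm([
  [0, -0.2, 0, 2, 0, 0, 0],
  [0, -0.2, 0, 4, 0, 0, 0],
  [0, -0.2, 0, 6, 0, 0, 0],
  [0, -0.2, 0, 8, 0, 0, 0],
  [0, -0.2, 0, 8, 0, 0, 0],
])

```text
clock: 13.02
position: [507.6, -157.5, 147.1]
ee_rot: [0.025, 1.0, 0.0, -0.001]
contact_force: [-0.5, -1.2, 1.0]
gripper_width: 9.9
```

Request:
step_arm([
  [30, 0, 0, 0, 0, 0, 0],
  [30, 0, 0, 0, 0, 0, 0],
  [30, 0, 0, 0, 0, 0, 0],
  [30, 0, 0, -10, 0, 0, 0],
  [30, 0, 0, -30, 0, 0, 0],
  [30, 0, 0, -50, 0, 0, 0],
  [0, 0, 0, -60, 0, 0, 0],
  [0, 0, 0, -60, 0, 0, 0],
  [0, 0, 0, -60, 0, 0, 0],
  [0, 0, 0, -60, 0, 0, 0],
  [0, 0, 0, -60, 0, 0, 0],
])

```text
clock: 13.93
position: [507.6, -157.4, 206.5]
ee_rot: [0.025, 1.0, 0.0, -0.001]
contact_force: [-0.4, 0.6, 0.1]
gripper_width: -0.1
```

Run:
```python
from h import *
s=arm.read_state();print(s['clock'],s['position'],s['contact_force'],s['gripper_width'])
c=arm.get_calibration("wrist");p,d=arm.get_image("wrist");W=cloud(c,d);cv2.imwrite("pics/wrist4.png",p[:,:,::-1])
m=mask(p,(78,90,25),(100,255,255))&(d>0)&(W[...,2]>115)&(W[...,2]<200)&(abs(W[...,0]-507)<20)
q=W[m]
for y in range(-240,-100,20):
    a=q[abs(q[:,1]-y)<5]
    if len(a)>5:print(y,len(a),np.percentile(a[:,0],[2,50,98]).round(1),np.percentile(a[:,2],[50,98]).round(1))
```

```text
13.9333 [ 507.5802434  -157.41632961  206.54254549] [-0.3871502   0.57979483  0.11339343] -0.09992243151502506
-240 220 [498.3 502.2 508.1] [153.3 155.4]
-220 307 [499.2 503.9 508.6] [153.9 155.4]
-200 254 [500.7 504.9 509.1] [154.  155.4]
-180 222 [501.5 505.7 509.7] [153.9 155.2]
-160 205 [502.4 506.5 510.8] [153.6 155.1]
```

View pics/wrist4.png

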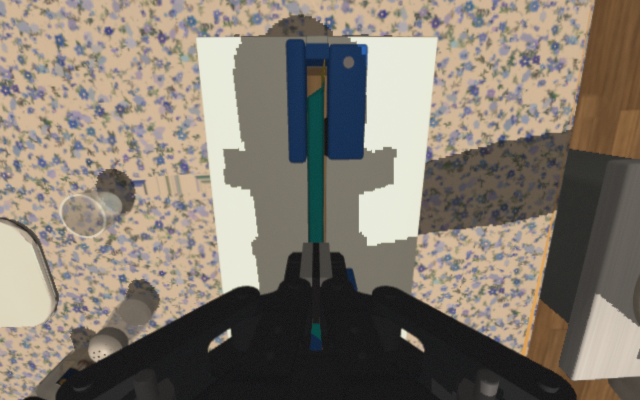

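Request:
step_arm([
  [0, 0, 0, 10, 0, 0, 0],
  [0, 0, 0, 18, 0, 0, 0],
  [0, 0, 0, 23, 0, 0, 0],
  [0, 0, 0, 26, 0, 0, 0],
  [0, 0, 0, 28, 0, 0, 0],
  [0, 0, 0, 30, 0, 0, 0],
  [0, 0, 0, 32, 0, 0, 0],
  [0, 0, 0, 32, 0, 0, 0],
])

```text
clock: 14.65
position: [508.0, -157.7, 176.1]
ee_rot: [0.024, 1.0, -0.0, -0.0]
contact_force: [-1.8, -0.2, 2.9]
gripper_width: -0.3
```

Request:
step_arm([
  [0, 0, 0, 1.5, 0, 0, 0],
  [0, 0, 0, 3, 0, 0, 0],
  [0, 0, 0, 4.5, 0, 0, 0],
  [0, 0, 0, 6, 0, 0, 0],
])

```text
clock: 14.98
position: [508.1, -157.7, 170.4]
ee_rot: [0.024, 1.0, -0.0, -0.0]
contact_force: [-2.8, 0.6, 4.7]
gripper_width: -0.1
```

Sliding at about 5 N; carry on.

Request:
step_arm([
  [0, 0, 0, 2, 0, 0, 0],
  [0, 0, 0, 4, 0, 0, 0],
  [0, 0, 0, 6, 0, 0, 0],
  [0, 0, 0, 8, 0, 0, 0],
  [0, 0, 0, 10, 0, 0, 0],
])

```text
clock: 15.4
position: [508.1, -157.7, 160.4]
ee_rot: [0.024, 1.0, -0.0, -0.0]
contact_force: [-3.7, 0.1, 5.0]
gripper_width: -0.3
```

Request:
step_arm([
  [0, 0, 0, 2, 0, 0, 0],
  [0, 0, 0, 4, 0, 0, 0],
  [0, 0, 0, 6, 0, 0, 0],
  [0, 0, 0, 8, 0, 0, 0],
  [0, 0, 0, 8, 0, 0, 0],
])

```text
clock: 15.82
position: [508.4, -157.5, 151.5]
ee_rot: [0.025, 1.0, 0.0, 0.0]
contact_force: [-1.2, -0.4, 1.4]
gripper_width: -0.1
```

Request:
step_arm([
  [0, 0, 0, 2, 0, 0, 0],
  [0, 0, 0, 4, 0, 0, 0],
  [0, 0, 0, 6, 0, 0, 0],
  [0, 0, 0, 6, 0, 0, 0],
])

```text
clock: 16.15
position: [508.3, -157.4, 145.1]
ee_rot: [0.025, 1.0, 0.0, -0.0]
contact_force: [0.4, 0.2, 0.0]
gripper_width: -0.0
```

Probably dropped already; I'll go down a little more, then rise and look.

Request:
step_arm([
  [0, 0, 0, 1.5, 0, 0, 0],
  [0, 0, 0, 3, 0, 0, 0],
  [0, 0, 0, 4, 0, 0, 0],
  [0, 0, 0, 4, 0, 0, 0],
])

```text
clock: 16.48
position: [508.3, -157.5, 141.5]
ee_rot: [0.025, 1.0, 0.0, -0.0]
contact_force: [-0.2, -0.4, -0.5]
gripper_width: 0.1
```

Request:
step_arm([
  [0, 0, 0, -20, 0, 0, 0],
  [0, 0, 0, -50, 0, 0, 0],
  [0, 0, 0, -80, 0, 0, 0],
  [0, 60, 0, -100, 0, 0, 0],
  [0, 90, 0, -120, 0, 0, 0],
  [0, 90, 0, -120, 0, 0, 0],
  [0, 90, 0, -120, 0, 0, 0],
])

```text
clock: 17.07
position: [416.6, -153.2, 264.5]
ee_rot: [0.025, 1.0, 0.0, 0.003]
contact_force: [-0.5, -0.1, -0.8]
gripper_width: 0.1
```

Run:
```python
from h import *
s=arm.read_state();print(s['clock'],s['position'],s['contact_force'])
out=[]
for n in("scene","wrist","top"):
    c=arm.get_calibration(n);p,d=arm.get_image(n);W=cloud(c,d)
    m=mask(p,(78,90,20),(100,255,255))&(d>0)&(abs(W[...,0]-507)<70)&(abs(W[...,1]+157)<125)
    q=W[m];print(n,len(q),np.percentile(q,[5,50,95],axis=0).round(0).tolist() if len(q) else 0)
    out.append({"scene":p[200:350,270:430],"wrist":p,"top":p[200:300,320:480]}[n])
cv2.imwrite("pics/fin.png",np.hstack([cv2.resize(o,(400,int(400*o.shape[0]/o.shape[1])))[:250] for o in out[:2]])[:,:,::-1])if 0 else cv2.imwrite("pics/fin.png",np.hstack([cv2.resize(o,(400,350)) for o in out[:2]])[:,:,::-1])
```

```text
17.0667 [ 416.57849304 -153.18489785  264.48777975] [-0.52939062 -0.05101237 -0.78111987]
scene 70 [[534.0, -163.0, 60.0], [538.0, -139.0, 65.0], [542.0, -117.0, 69.0]]
wrist 468 [[523.0, -187.0, 43.0], [527.0, -129.0, 48.0], [532.0, -80.0, 56.0]]
top 183 [[507.0, -225.0, 22.0], [514.0, -114.0, 30.0], [518.0, -80.0, 135.0]]
```

View pics/fin.png

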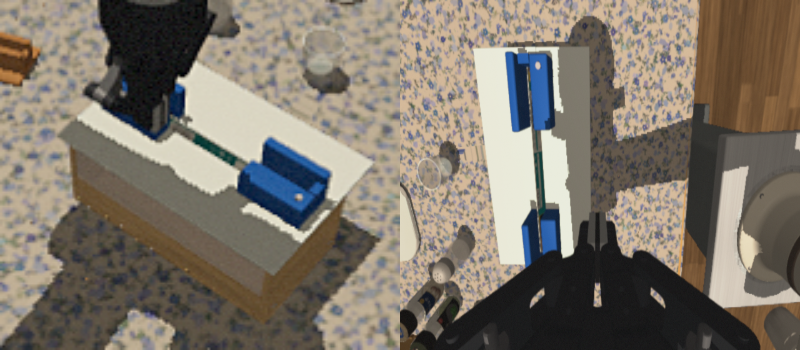

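Request:
step_arm([
  [0, 0, 0, 0, 0, 0, 0],
  [0, 0, 0, 0, 0, 0, 0],
  [0, 0, 0, 0, 0, 0, 0],
  [0, 0, 0, 0, 0, 0, 0],
  [0, 0, 0, 0, 0, 0, 0],
  [0, 0, 0, 0, 0, 0, 0],
])

```text
clock: 17.72
position: [418.6, -153.1, 261.5]
ee_rot: [0.024, 1.0, -0.0, -0.0]
contact_force: [-0.2, 0.0, 0.1]
gripper_width: 0.3
```

Run:
```python
from h import *
c=arm.get_calibration("wrist");p,d=arm.get_image("wrist");W=cloud(c,d)
m=mask(p,(78,90,20),(100,255,255))&(d>0)&(abs(W[...,0]-507)<70)&(abs(W[...,1]+157)<125)
q=W[m];print(len(q),np.percentile(q,[5,50,95],axis=0).round(0).tolist())
print(arm.job_done())
```

```text
480 [[523.0, -187.0, 43.0], [526.0, -129.0, 47.0], [532.0, -80.0, 56.0]]
the job is handed in; nothing more can be done
None
```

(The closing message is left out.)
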